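# Load the bench mixer with its nest of cans

## Task

Get the bench mixer ready: nest the three plain aluminium cans in size order in its carrier pot, the large can in the pot, the middle can in the large one and the small can in the middle one, each upright and fully home on the floor of the one around it. The drive bar on the pot's floor must sit in a slot under the large can, so turn that can with light pressure until it drops home and force nothing; leave everything else on the bench where it is.

Things in the scene. Friction and masses are not known exactly. Their poses are not given: they have to be found in the camera images.
- mixer: Bench mixer, bolted down: round grey drive base 140 mm across, 35 mm high, with an open dark steel carrier pot on top in its middle (68 mm inside diameter, 4 mm wall, rim 70 mm and inside floor 40 mm above the bench). Origin: on the pot's axis at bench level; z up.
- pot_floor (a point): Centre of the pot's inside floor, 40 mm above the bench. A steel drive bar, 36 mm long, 8 mm wide, 6 mm high, lies across this point. It is braked and does not turn; it points another way each time, NOT given by this pose: look from above or feel for it.
- can_l_mid (a point): Centre, half-way up, of the large can: plain aluminium, open top, 60 mm outside, 54 mm inside diameter, 62 mm high overall, inside floor 11 mm above its underside, about 0.2 kg. z up. Home in the pot its centre is 71 mm above the bench and its rim 32 mm above the pot's rim: grip it across the outside, within 30 mm of the rim.
- can_l_under (a point): Centre of the large can's underside. Four square feet 7 mm high leave two crossing slots, 11 mm wide, 7 mm deep, along this point's x and y axes. The drive bar fits in either slot, within about 4 degrees. On the bar but out of the slots, the can stands 6 mm too high; in a slot its feet stand on the pot's floor.
- can_m_mid (a point): Centre, half-way up, of the middle can: plain aluminium, open top, 48 mm outside, 42 mm inside diameter, 83 mm high, floor 4 mm thick, flat underside with a small bevel, about 0.12 kg. z up. Home in the large can its centre is 21.5 mm above the large can's centre and its rim 32 mm above the large can's rim.
- can_s_mid (a point): Centre, half-way up, of the small can: plain aluminium, open top, 36 mm outside diameter, 3 mm wall, 110 mm high, flat underside with a small bevel, about 0.1 kg. z up. Home in the middle can its centre is 17.5 mm above the middle can's centre and its rim 31 mm above the middle can's rim.
- glue: Small white squeeze bottle with a green cap, 34 mm across, 85 mm high. Origin: centre of its underside. A bystander: leave it.
- jar: Clear plastic jar with a white lid, 64 mm across, 70 mm high. Origin: centre of its underside. A bystander: leave it.
- water: Clear drink bottle, 64 mm across, 200 mm high. Origin: centre of its underside. A bystander: leave it.
- tape: Yellow pocket tape measure, 72 x 42 x 66 mm high. Origin: centre of its underside. A bystander: leave it.
- brass: Flat bar of brass, 26 x 70 x 10 mm high. Origin: centre of its underside. A bystander: leave it.
- square: Steel try square lying flat: stock 22 x 110 x 16 mm, blade 80 mm along its +x. Origin: centre of its underside. A bystander: leave it.
- driver: Screwdriver lying flat, 200 mm long, along its x. Origin: centre of its underside. A bystander: leave it.
- marker: Black marker pen lying flat, 130 mm long, 16 mm thick, along its x. Origin: centre of its underside. A bystander: leave it.

How it is judged:
At the end, for the whole second after the job is handed in: Each can stands on the floor of the vessel around it: large can in the pot (bar in a slot, centre within 6 mm of the axis), middle in large, small in middle (centres within 7 mm across), heights within 2.5 mm of home, upright to 0.06 rad, at rest (under 0.02 m/s) (horizontal distance between can_l_mid and mixer below 0.006 m and z of can_l_mid in the frame of mixer between 0.0685 and 0.0735 m and angle between each of can_l_mid, can_m_mid, can_s_mid's own z axis and vertical below 0.06 rad and linear speed of each of can_l, can_m, can_s below 0.02 m/s and horizontal distance between can_m_mid and can_l_mid below 0.007 m and z of can_m_mid in the frame of can_l_mid between 0.019 and 0.024 m and horizontal distance between can_s_mid and can_m_mid below 0.007 m and z of can_s_mid in the frame of can_m_mid between 0.015 and 0.02 m); the robot touches nothing.
It fails at once if a can was forced: more than 120 N between a can and what it nests in (contact force between can_l and mixer above 120 N or contact force between can_m and can_l above 120 N or contact force between can_s and can_m above 120 N).
It fails at once if another thing on the bench was moved more than 30 mm (distance of any of glue, jar, water, tape, brass, square, driver, marker from where it was at the start of the episode above 0.03 m).
It also fails if it takes over 70 s, if anything falls off the work surface, if the arm or the gripper's body presses on something with over 40 N, if the wrist force passes 120 N, or if a joint passes its speed limit or range.

## Robot

A 6-joint arm with a two-finger parallel gripper is mounted at the origin on the work surface. World frame = base frame: x ahead of the robot, y to its left, z up, the work surface at z = 0. Lengths are in m, angles in rad, forces in N, time in s.
With the tool pointing down it reaches from about 0.35 to 1 m from the base axis. Payload 7.1 kg.
Tool frame: the origin (TCP) lies at the very end of the fingers, on their centre line; the grasp point (between the pads) lies 19 mm behind it (manip.pinch_z is the distance from the TCP to the grasp point, in m); z points along the fingers, y is the line along which they close (so a half turn about z gives the same grasp; the last joint's range is limited). The gripper opens to 85 mm and grips with 20 to 120 N. Pads are 22 mm wide; open, the fingers measure 114 mm over their backs; the gripper's body (76 mm by 85 mm) begins 54 mm behind the grasp point. The pads swing forward as they close: fully open they stand 13 mm farther back than shut.
Start: joints at [-1.361, 0.423, 1.63, -0, 1.089, -0.019], TCP at [0.142, -0.609, 0.192] pointing down, gripper open.
Joint ranges: [-3, 3], [-0.9, 2.11], [0.09, 2.58], [-1.31, 4.45], [0.11, 2.69], [-2.54, 2.54]. Speed limits (rad/s): [2.39, 2.39, 3.01, 3.14, 3.14, 3.14].

## Interface

Orientations are given as a 3x3 rotation matrix whose columns are the frame's x, y, z axes.
In Python, from plant import sensors, get_image, close_job, manip gives the robot as it stands.
- The arm moves only by the tool servo_tool, never from a script. Its argument "series" is a list that holds one entry, the list of rows, each a list of 4 numbers: the shift along the tool's x, y, z in mm, then the turn about the tool's z in rad. A call has 1 to 20 rows; each row shifts and turns the commanded pose from where the row before left it, along the tool's axes as they then stand; what a row does not reach is not made up. A row lasts 1/8 s, in which the tool goes at most 62.5 mm and 10.7 degrees, less where a joint would pass 70% of its speed; a pose out of reach is approached as far as the arm can. A call is refused whole if a number of a shift passes 62.5 or a number of a turn 0.188, either way. A call with a gripper value outside its range is refused whole. "jaw" is the finger opening in mm, from 0 to 85.4, set as the call begins (left out, the last holds). The fingers move at their own pace and stop on an object; the grip force is fixed at half the most. Time passes only in rows, so rows that do not move let the fingers close. It gives the time, the measured TCP pose, the force, the opening and the grip force at its end, in the units of the state.
- sensors.observe(): the state, without advancing time (a new reading comes with each control period).
- get_image(name): name is "scene" or "top"; returns a dict with "image" (480x640x3 uint8, red, green, blue), "fx", "fy", "cx", "cy" (pixels), "position" and "orientation" of the camera in the world. Camera axes: x right, y down, z forward; pixel columns grow to the right and rows downward; lengths in m; the calibration is good to about 2 mm. A picture is of the moment at which its call begins. There is no depth.
- close_job(): hands the job in; it is judged then, once.
The state is a dict: "clock": time; "joint_pos": joint angles; "dq": joint speeds; "tau": joint torques, N m; "position": TCP position; "tcp_rot": TCP orientation; "wrist_force": force on the tool from outside, world axes, zero at the start; "torque": the same for the moment, N m; "width": finger opening in m; "grip_force": force on a finger pad.
Only numpy, scipy, OpenCV 4.12 (cv2) and the standard library are available. Lean on these libraries where they do the work, as an engineer would, in place of code of your own. Each camera call takes 0.05 s, during which the arm holds its last target. There are 200 camera calls.

## Working session

There is one attempt and no reset: what is moved stays moved. The work goes in short steps, Python scripts to look and compute and a tool call to move; the robot and the scene stay as the last step left them, time stands still between calls to the robot, and variables do not carry over. Pictures are saved under pics/ and viewed, at most 10 in all, crops included, and the job is handed in when it is done.

Besides the shell and the picture viewer there is one more tool, called after "Emit:" as name([rows], argument=value, ...), one row to a line, values as JSON. servo_tool: Moves the arm, as the interface text tells. Its arguments: {"type":"object","properties":{"series":{"type":"array"},"jaw":{"type":"number"}},"required":["series"]}

```bash
mkdir -p pics
python3 - <<'E'
from plant import sensors,get_image,manip
import cv2
for n in("scene","top"):
    d=get_image(n); cv2.imwrite(f"pics/{n}0.png",d["image"][:,:,::-1])
    print(n,d["fx"],d["fy"],d["cx"],d["cy"],d["position"],d["orientation"])
s=sensors.observe(); print(s); print(manip.pinch_z)
E
```

```text
scene 480.055585369438 480.055585369438 315.77037692758785 239.05764488673464 [1.343077   0.01033157 0.67777252] [[-0.0470628   0.60496409 -0.79486071]
 [ 0.99869479  0.04430613 -0.02541043]
 [ 0.01984481 -0.79501913 -0.60625965]]
top 613.2579594119068 613.2579594119068 327.57342259268916 243.02530435901326 [ 0.39006921 -0.02274173  1.27284845] [[ 0.00729574 -0.99326891  0.11560126]
 [-0.99981747 -0.00520432  0.01838324]
 [-0.01765787 -0.11571428 -0.99312557]]
{'clock': 0.1, 'joint_pos': array([-1.36100670e+00,  4.23775739e-01,  1.63060632e+00,  1.22643221e-05,
        1.08859669e+00, -1.89688784e-02]), 'dq': array([-0.00065043, -0.00162715, -0.0016782 , -0.00164329, -0.00132989,
        0.00070062]), 'tau': array([-1.22840430e-05, -5.58425188e+01, -2.82442832e+01, -3.27607518e-05,
        3.05664893e-03, -1.41442501e-05]), 'position': array([ 0.14166453, -0.60817422,  0.19141924]), 'tcp_rot': array([[ 9.73949974e-01,  2.26762808e-01, -2.78033219e-04],
       [ 2.26762976e-01, -9.73949028e-01,  1.35797143e-03],
       [ 3.71472310e-05, -1.38564388e-03, -9.99999039e-01]]), 'wrist_force': array([-0.13163338, -0.18154404,  0.04309205]), 'torque': array([ 0.03637851, -0.01273716,  0.01825884]), 'grip_force': 0.0, 'width': 0.08533363496641726}
0.0187
```

View pics/top0.png

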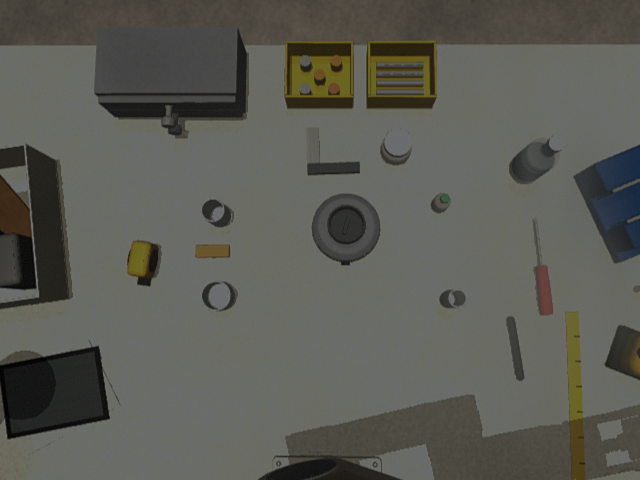

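View pics/scene0.png

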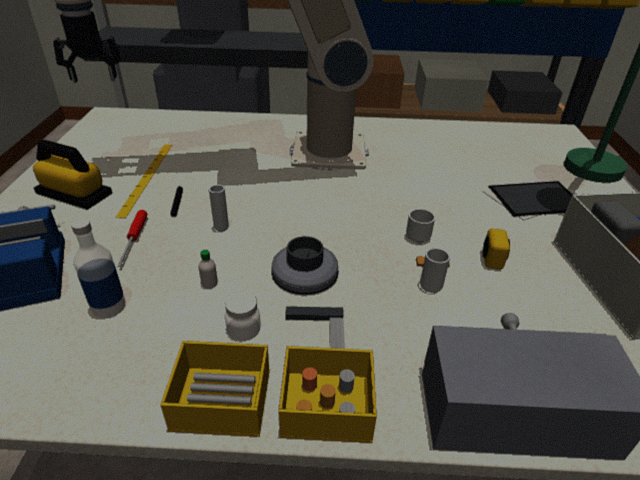

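The top view shows the large can at about (220,296), the middle can at (216,213), the small can at (455,298) and the pot at (346,226). The scene view agrees. Next I'll enlarge crops for precise rim fits.

Run:
```python
import cv2,numpy as np
im=cv2.imread("pics/top0.png")
c=[(346,226),(220,296),(216,213),(455,298)]
t=[cv2.resize(im[y-25:y+25,x-33:x+33],(400,300),interpolation=cv2.INTER_CUBIC) for x,y in c]
t=[cv2.convertScaleAbs(a,alpha=1.7) for a in t]
cv2.imwrite("pics/crops0.png",np.vstack([np.hstack(t[:2]),np.hstack(t[2:])]))
```

```text
(no output)
```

View pics/crops0.png

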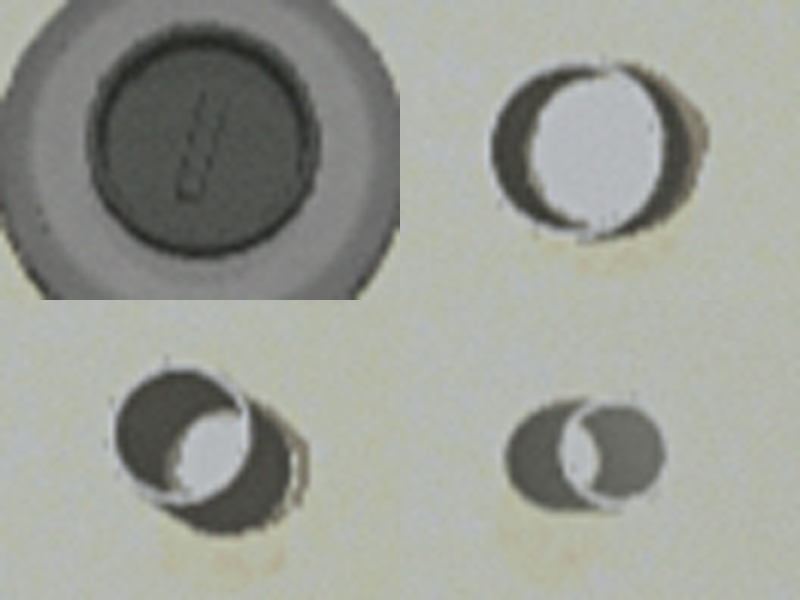

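The pot rim is centred at crop (203,139). The bar runs from about (213,93) to (190,200) in the same crop. Rim centres are about (181,150) in the large can's crop, (182,137) in the middle's and (211,155) in the small's.

```bash
cat > h.py <<'E'
import numpy as np
K=dict(top=(613.258,327.573,243.025,np.array([.39006921,-.02274173,1.27284845]),np.array([[0.00729574,-0.99326891,0.11560126],[-0.99981747,-0.00520432,0.01838324],[-0.01765787,-0.11571428,-0.99312557]])),
 scene=(480.0556,315.770,239.058,np.array([1.343077,.01033157,.67777252]),np.array([[-0.0470628,0.60496409,-0.79486071],[0.99869479,0.04430613,-0.02541043],[0.01984481,-0.79501913,-0.60625965]])))
def back(n,u,v,z):
    f,cx,cy,p,R=K[n]; d=R@np.array([(u-cx)/f,(v-cy)/f,1]); return (p+d*(z-p[2])/d[2])[:2]
def proj(n,P):
    f,cx,cy,p,R=K[n]; c=R.T@(np.asarray(P)-p); return np.array([cx+f*c[0]/c[2],cy+f*c[1]/c[2]])
E
python3 - <<'E'
from h import *
import cv2
def px(cx,cy,a,b): return (a+.5)/6.06-.5+cx-33,(b+.5)/6-.5+cy-25
its=dict(pot=((346,226,203.5,139),.07,.038),L=((220,296,181,150),.062,.03),M=((216,213,182,137),.083,.024),S=((455,298,211,155),.11,.018))
im=cv2.imread("pics/scene0.png");T=cv2.imread("pics/top0.png");tiles=[]
big=cv2.resize(im,None,fx=6,fy=6,interpolation=cv2.INTER_CUBIC);bT=cv2.resize(T,None,fx=6,fy=6,interpolation=cv2.INTER_CUBIC)
a=np.linspace(0,2*np.pi,60)
for k,(q,z,r) in its.items():
    P=back("top",*px(*q),z); print(k,P.round(4))
    for n,B in(("scene",big),("top",bT)):
        pts=np.array([proj(n,[P[0]+r*np.cos(t),P[1]+r*np.sin(t),z]) for t in a])*6+2.5
        B2=cv2.convertScaleAbs(B,alpha=1.6)
        cv2.polylines(B2,[pts.astype(int)],True,(0,0,255),1); c=pts.mean(0).astype(int)
        tiles.append(cv2.resize(B2[c[1]-150:c[1]+150,c[0]-150:c[0]+150],(200,200)))
b=[back("top",*px(346,226,*e),.046) for e in((213,93),(190,200))]
d=b[0]-b[1]; print("bar",np.degrees(np.arctan2(d[1],d[0])),np.linalg.norm(d), (b[0]+b[1])/2)
cv2.imwrite("pics/chk.png",np.vstack([np.hstack(tiles[0::2]),np.hstack(tiles[1::2])]))
E
```

```text
pot [ 0.5687 -0.037 ]
L [0.4254 0.2184]
M [0.5921 0.2265]
S [ 0.4217 -0.2445]
bar -11.669523010604989 0.0372007172579127 [ 0.56975959 -0.0366664 ]
```

View pics/chk.png

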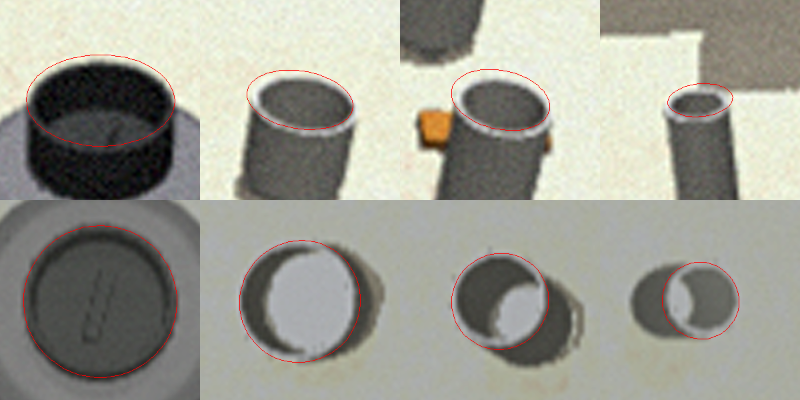

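The reprojected rims match in both views: pot at (0.569,-0.037), large can at (0.425,0.218), middle can at (0.592,0.2265), small can at (0.422,-0.2445), bar at -11.7°. Now I'll turn the tool square to the world axes and travel.

Emit:
servo_tool([
  [[0, 0, -10, -0.168], [0, 0, -10, -0.168], [0, 0, -10, -0.168], [0, 0, -10, -0.168], [0, 0, 0, -0.168], [0, 0, 0, -0.168], [0, 0, 0, -0.168], [0, 0, 0, -0.168], [40, 30, 0, 0], [40, 30, 0, 0], [40, 30, 0, 0], [40, 30, 0, 0], [40, 30, 0, 0], [40, 30, 0, 0], [40, 30, 0, 0], [40, 30, 0, 0], [40, 30, 0, 0], [40, 30, 0, 0]],
], jaw=85)

```text
clock: 2.35
position: [0.4416, -0.2066, 0.232]
tcp_rot: [[-0.002, 1.0, -0.0], [1.0, 0.002, 0.0], [0.0, -0.0, -1.0]]
wrist_force: [0.8, -1.2, 0.5]
width: 0.0849
grip_force: 0.0
```

Emit:
servo_tool([
  [[50, -2, 0, 0], [50, -2, 0, 0], [50, -2, 0, 0], [50, -2, 0, 0], [50, -2, 0, 0], [50, -2, 0, 0], [50, -2, 0, 0], [50, -2, 0, 0], [25, 0, 20, 0], [0, 0, 40, 0], [0, 0, 40, 0], [0, 0, 40, 0], [0, 0, 40, 0], [0, 0, 21, 0], [0, 0, 0, 0]],
])

```text
clock: 4.22
position: [0.4227, 0.2162, 0.0296]
tcp_rot: [[-0.002, 1.0, -0.004], [1.0, 0.002, -0.002], [-0.002, -0.004, -1.0]]
wrist_force: [0.5, 0.1, -0.4]
width: 0.0849
grip_force: 0.0
```

Emit:
servo_tool([
  [[0, 0, 0, 0], [0, 0, 0, 0], [0, 0, 0, 0], [0, 0, 0, 0]],
], jaw=40)

```text
clock: 4.72
position: [0.4244, 0.217, 0.0316]
tcp_rot: [[-0.002, 1.0, 0.001], [1.0, 0.002, 0.0], [0.0, 0.001, -1.0]]
wrist_force: [1.1, -0.1, -0.1]
width: 0.0397
grip_force: 0.0
```

Run:
```python
from plant import sensors,get_image
import cv2,numpy as np
t=[]
for n,(x,y) in(("scene",(420,225)),("top",(220,296))):
    d=get_image(n)["image"][:,:,::-1]; t.append(cv2.convertScaleAbs(cv2.resize(d[y-75:y+75,x-50:x+50],(400,600),interpolation=cv2.INTER_CUBIC),alpha=1.6))
cv2.imwrite("pics/p1.png",np.hstack(t)); s=sensors.observe();print(s["width"],s["position"])
```

```text
0.040042442337664366 [0.42424636 0.21693265 0.0313878 ]
```

View pics/p1.png

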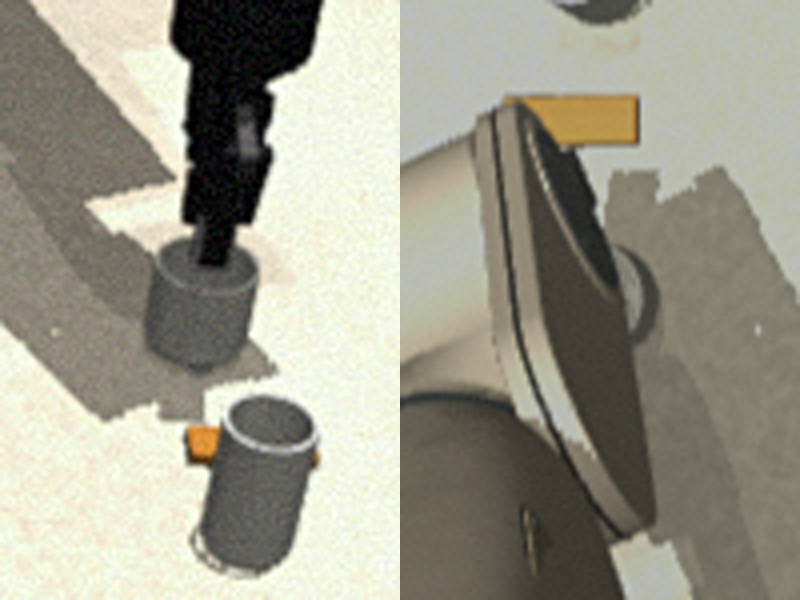

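Run:
```python
from h import *
for z in(.031,.06,.09,.12): print(z,(proj("scene",[.424,.217,z])-[370,150])*4, (proj("scene",[.447,.217,z])-[370,150])*4,(proj("scene",[.401,.217,z])-[370,150])*4)
# rim of can now, assume z=.062
print(back("scene",370+207/4,150+267/4,.062), (proj("scene",[.4254,.2184,.062])-[370,150])*4)
```

```text
0.031 [190.04584107 300.11453463] [194.92387761 323.49000954] [185.32485445 277.49164049]
0.06 [197.55633371 258.9636752 ] [202.64062206 282.02354786] [192.63830957 236.65789658]
0.09 [205.5827442  214.98604205] [210.89199113 237.68424369] [200.44998892 193.04238113]
0.12 [213.88370228 169.50413089] [219.43053956 191.80176133] [208.52435498 147.96018799]
[0.43472004 0.22070895] [200.84852188 257.56277456]
```

Run:
```python
from plant import sensors,get_image
import cv2,numpy as np
d=get_image("scene")["image"][:,:,::-1]; c=cv2.resize(d[170:250,370:477],(800,600),interpolation=cv2.INTER_CUBIC)
cv2.imwrite("pics/p2.png",(255*(c/255.)**.45).astype(np.uint8))
```

```text
(no output)
```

View pics/p2.png

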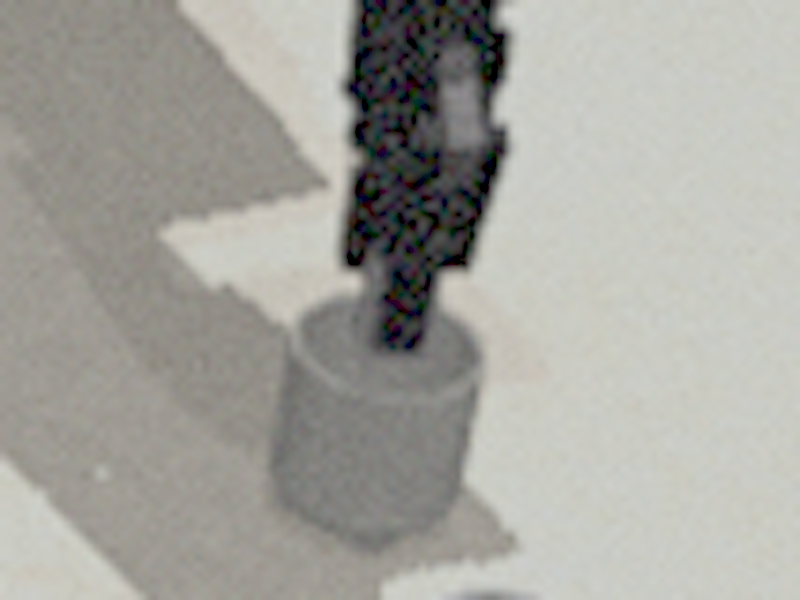

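Run:
```python
from plant import sensors,get_image
import cv2,numpy as np
d=get_image("scene")["image"][:,:,::-1]; cv2.imwrite("pics/now.png",d)
o=cv2.imread("pics/scene0.png")
for a in(o,d):
    g=cv2.cvtColor(a,cv2.COLOR_BGR2GRAY)[198:248:2,402:442]
    for r in g: print(" ".join("%3d"%v for v in r))
    print()
```

```text
148 144 146 151 150 147 151 146 151 146 144 149 147 146 147 145 148 146 148 147 146 148 150 149 152 149 153 148 150 146 147 145 148 145 149 146 148 152 143 147
147 144 145 149 147 144 151 146 146 146 143 150 147 148 151 149 146 151 146 148 147 151 144 149 150 148 143 147 150 148 146 144 150 149 145 144 149 152 152 147
146 151 148 148 148 146 144 145 147 139 150 144 140 144 143 143 147 149 149 144 152 142 146 149 149 144 151 146 147 150 149 147 144 147 143 144 150 149 146 146
145 148 145 141 145 151 147 150 145 142 152 147 146 150 148 149 144 146 149 146 150 146 150 145 145 146 150 147 145 144 147 147 148 148 148 147 147 146 146 143
142 142 145 142 143 144 143 146 147 145 145 146 143 143 143 147 147 147 147 149 148 147 137 147 149 144 148 146 151 148 148 144 144 147 152 146 146 150 148 147
140 145 145 141 151 139 142 140 148 141 147 146 148 146 151 148 148 150 148 145 146 148 150 149 150 150 147 149 149 145 144 145 145 145 149 148 151 147 147 147
151 148 146 142 142 143 149 146 149 154 140 119  97  74  56  59  53  60  58  59  64  70  74  85 110 128 141 142 146 151 145 146 150 143 149 
[... 6200 characters left out ...]
  56  50  58  82  93  82  86  83  89 114 156 158 149 155 149
 83  85  84  88  83  85  83  72  64  70  64  48  50  49  59  56  57  58  58  55  59  60  55  59  55  60  68  77  83  91  90  87  88  84  88 123 129 149 152 158
 88  82  87  86  83  89  89  85  85  84  74  71  74  66  64  54  48  50  50  51  53  68  76  75  79  82  80  86  83  87  87  87  86  89  87  83  86 118 144 153
 85  86  87  84  80  87  85  83  84  90  84  85  87  84  83  79  81  77  75  82  83  81  89  87  86  84  86  84  83  80 107  95  84 109 116 125 149 154 156 150
 86  83  80  88  87  88  91  83  86  85  87  84  84  88  90  88  84  88  84  87  83 112 115 126 145 134 145 160 156 156 160 159 156 157 157 157 157 153 157 153
```

The can hasn't moved, yet the fingers closed on nothing. They look as if they are above or behind it. I'll open and look once more.

Emit:
servo_tool([
  [[0, 0, 0, 0], [0, 0, 0, 0], [0, 0, 0, 0], [0, 0, 0, 0]],
], jaw=85)

```text
clock: 5.42
position: [0.4241, 0.2169, 0.0311]
tcp_rot: [[-0.002, 1.0, -0.0], [1.0, 0.002, -0.0], [-0.0, -0.0, -1.0]]
wrist_force: [0.4, -0.1, 0.8]
width: 0.0844
grip_force: 0.0
```

Run:
```python
from plant import sensors,get_image
from h import proj
import cv2,numpy as np
d=get_image("scene")["image"][:,:,::-1]; c=cv2.resize(d[130:250,340:500],(800,600),interpolation=cv2.INTER_CUBIC)
c=(255*(c/255.)**.4).astype(np.uint8)
s=sensors.observe();p,R=s["position"],s["tcp_rot"]
for q,col in(((0,0,0),(0,0,255)),((0,.0425,-.013),(0,255,0)),((0,-.0425,-.013),(255,0,0)),((0,0,-.073),(0,255,255)),((0,.0425,-.073),(255,0,255))):
    u=(proj("scene",p+R@np.array(q))-[340,130])*5; cv2.circle(c,tuple(u.astype(int)),5,col,-1)
cv2.imwrite("pics/p3.png",c); print(p,s["width"],proj("scene",[0,0,0]),s["joint_pos"])
```

```text
[0.4241146  0.21688027 0.03109118] 0.08527002725418582 [328.57403789 150.06450446] [4.47708521e-01 4.79350665e-01 2.04713422e+00 2.65482890e-05
 6.15154941e-01 4.45704274e-01]
```

View pics/p3.png

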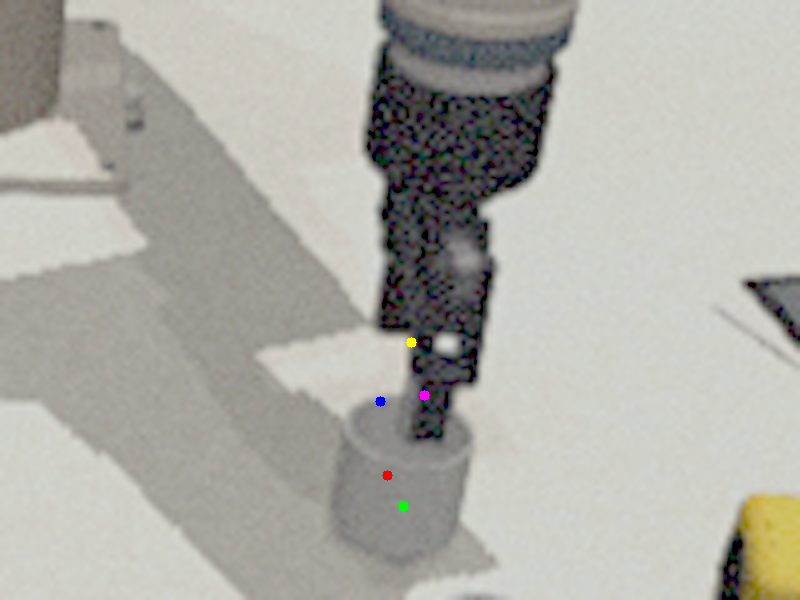

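Run:
```python
from h import *
import cv2
R=np.array([[.974,.2268,0],[.2268,-.974,0],[0,0,-1.]]);p=np.array([.1417,-.6082,.1914])
for q in((0,0,0),(0,.0425,-.013),(0,-.0425,-.013),(0,.0425,-.053),(0,-.0425,-.053)): print(q,proj("scene",p+R@np.array(q)).round(1))
g=cv2.imread("pics/scene0.png",0)[0:110:3,40:140:3]
for r in g: print("".join("#" if v<25 else "+" if v<60 else "." for v in r))
g=cv2.imread("pics/now.png",0)
```

```text
(0, 0, 0) [99.2 99.6]
(0, 0.0425, -0.013) [80.8 95.6]
(0, -0.0425, -0.013) [115.   94.1]
(0, 0.0425, -0.053) [76.4 80.3]
(0, -0.0425, -0.053) [111.4  78.9]
.....++.....++++++++.+++++++++++++
......++++++++####++++++++++++++++
......############.++++...........
......+##########..+.++...........
........+++++++++#.+.++...........
.......#+++++++####++++...........
.......############.++++..........
.......+###########.++++..........
........###########++.++..........
........###########+++++++++++++++
........+###########++++++++++++++
........+###########++++++++++++++
.........###########++++++++++++++
.....++.+############++##+++++++++
.....####################+++++++++
+....###+#####################+#++
+....###..########################
+....###...#######################
++...+##..+#######################
++...+##..##++####################
++....######...++##+##############
+++...#####...........+###+.....++
+++.....+###...........+#++.......
+++......#+#...........+#++......+
++++.....++#...........+##+.......
++++......##+..........++#++......
++++......#+#...........++++......
+++++......+#...........++.+......
+++++....................+.+......
+++++......................++.....
++++++...................+.++.....
++++++...................++++.....
++++++....................+++.....
+++++++...............+...++++....
+++++++...................++++..+.
++++++++..................+++++...
+++++++#++#+++++++................
```

The start picture settles it. The drawn fingertips sit about 40 mm short of the reported TCP in z, while x and y agree. So the tips are still above the can, and I'll go 40 mm lower while watching the force.

Emit:
servo_tool([
  [[0, 1, 10, 0], [1, 0, 10, 0], [0, 0, 10, 0], [0, 0, 10, 0], [0, 0, 0, 0], [0, 0, 0, 0]],
])

```text
clock: 6.22
position: [0.4251, 0.2179, -0.0089]
tcp_rot: [[-0.002, 1.0, -0.0], [1.0, 0.002, -0.0], [-0.0, -0.0, -1.0]]
wrist_force: [-0.2, -0.2, -0.8]
width: 0.0849
grip_force: 0.0
```

Emit:
servo_tool([
  [[0, 0, 0, 0], [0, 0, 0, 0], [0, 0, 0, 0], [0, 0, 0, 0]],
], jaw=40)

```text
clock: 6.72
position: [0.4257, 0.2181, -0.0079]
tcp_rot: [[-0.002, 1.0, 0.001], [1.0, 0.002, 0.001], [0.001, 0.001, -1.0]]
wrist_force: [-1.5, -1.5, 9.7]
width: 0.0583
grip_force: 62.7
```

The large can is gripped. I'll regrip at 90° to centre the other axis too.

Emit:
servo_tool([
  [[0, 0, 0, 0], [0, 0, 0, 0], [0, 0, 0, -0.1745], [0, 0, 0, -0.1745], [0, 0, 0, -0.1745], [0, 0, 0, -0.1745], [0, 0, 0, -0.1745], [0, 0, 0, -0.1745], [0, 0, 0, -0.1745], [0, 0, 0, -0.1745], [0, 0, 0, -0.1745], [0, 0, 0, 0]],
], jaw=85)

```text
clock: 8.22
position: [0.425, 0.2179, -0.009]
tcp_rot: [[-1.0, -0.0, -0.0], [-0.0, 1.0, -0.0], [0.0, -0.0, -1.0]]
wrist_force: [0.2, 0.8, -0.1]
width: 0.0848
grip_force: 0.0
```

Emit:
servo_tool([
  [[0, 0, 0, 0], [0, 0, 0, 0], [0, 0, 0, 0], [0, 0, 0, 0]],
], jaw=40)

```text
clock: 8.72
position: [0.4254, 0.2181, -0.0083]
tcp_rot: [[-1.0, 0.0, 0.001], [0.0, 1.0, 0.0], [-0.001, 0.0, -1.0]]
wrist_force: [-1.8, 0.2, 8.8]
width: 0.0589
grip_force: 62.5
```

Both grips agree with the top-camera estimate to under 0.5 mm. Now carrying the can over the pot.

Emit:
servo_tool([
  [[0, 0, -20, 0], [0, 0, -30, 0], [0, 0, -30, 0], [0, 0, -20, 0], [-20.5, -36.4, 0, 0], [-20.5, -36.4, 0, 0], [-20.5, -36.4, 0, 0], [-20.5, -36.4, 0, 0], [-20.5, -36.4, 0, 0], [-20.5, -36.4, 0, 0], [-20.5, -36.4, 0, 0], [0, 0, 0, 0], [0, 0, 15, 0], [0, 0, 15, 0], [0, 0, 8, 0], [0, 0, 0, 0]],
])

```text
clock: 10.72
position: [0.5681, -0.036, 0.052]
tcp_rot: [[-1.0, -0.002, -0.002], [-0.002, 1.0, 0.0], [0.002, 0.0, -1.0]]
wrist_force: [0.6, -0.5, -2.2]
width: 0.0589
grip_force: 65.5
```

Emit:
servo_tool([
  [[0, 0, 6, 0], [0, 0, 5, 0], [0, 0, 3, 0], [0, 0, 2, 0], [0, 0, 1, 0], [0, 0, 0, 0]],
])

```text
clock: 11.48
position: [0.5694, -0.0367, 0.0377]
tcp_rot: [[-1.0, -0.002, 0.001], [-0.002, 1.0, -0.0], [-0.001, -0.0, -1.0]]
wrist_force: [-3.5, 0.4, 12.6]
width: 0.0588
grip_force: 67.0
```

Emit:
servo_tool([
  [[0, 0, 1, 0.08], [0, 0, 0, 0.08], [0, 0, 0, 0.08], [0, 0, 0, 0.08], [0, 0, 0, 0.08]],
])

```text
clock: 12.1
position: [0.5711, -0.0368, 0.0376]
tcp_rot: [[-0.921, 0.39, 0.004], [0.39, 0.921, -0.0], [-0.004, 0.001, -1.0]]
wrist_force: [-2.6, -0.0, 16.2]
width: 0.0589
grip_force: 67.4
```

Emit:
servo_tool([
  [[0, 0, 0, 0.08], [0, 0, 0, 0.08], [0, 0, 0, 0.08], [0, 0, 0, 0.08], [0, 0, 0, 0.08]],
])

```text
clock: 12.72
position: [0.5716, -0.037, 0.0375]
tcp_rot: [[-0.696, 0.718, 0.005], [0.718, 0.696, -0.001], [-0.004, 0.003, -1.0]]
wrist_force: [-0.6, 0.3, 12.8]
width: 0.0587
grip_force: 67.1
```

Emit:
servo_tool([
  [[0, 0, 0.5, 0.08], [0, 0, 0, 0.08], [0, 0, 0, 0.08], [0, 0, 0, 0.08], [0, 0, 0, 0.08]],
])

```text
clock: 13.35
position: [0.5694, -0.0364, 0.0349]
tcp_rot: [[-0.361, 0.932, 0.001], [0.932, 0.361, 0.0], [0.0, 0.001, -1.0]]
wrist_force: [-0.1, 3.4, -1.5]
width: 0.0591
grip_force: 66.2
```

It dropped into a slot. Lowering it home.

Emit:
servo_tool([
  [[0, 0, 1.5, 0], [0, 0, 1, 0], [0, 0, 1, 0], [0, 0, 0.5, 0], [0, 0, 0, 0], [0, 0, 0, 0]],
])

```text
clock: 14.1
position: [0.5697, -0.0363, 0.0319]
tcp_rot: [[-0.366, 0.93, 0.001], [0.93, 0.366, 0.0], [-0.0, 0.001, -1.0]]
wrist_force: [-3.3, 3.5, 10.5]
width: 0.0588
grip_force: 67.2
```

Home: the TCP height matches the feet on the floor at 10 N. Releasing, then going to the middle can.

Emit:
servo_tool([
  [[0, 0, 0, 0], [0, 0, 0, 0], [0, 0, 0, 0], [0, 0, -20, 0], [0, 0, -40, 0.1875], [0, 0, 0, 0.1875], [44, 3.9, 0, 0], [44, 3.9, 0, 0], [44, 3.9, 0, 0], [44, 3.9, 0, 0], [44, 3.9, 0, 0], [43.5, 3.9, 0, 0], [0, 0, 0, 0], [0, 0, 25, 0], [0, 0, 25, 0], [0, 0, 25, 0], [0, 0, 0, 0]],
], jaw=85)

```text
clock: 16.23
position: [0.5912, 0.2251, 0.0136]
tcp_rot: [[0.003, 1.0, -0.004], [1.0, -0.003, -0.002], [-0.002, -0.004, -1.0]]
wrist_force: [0.1, -0.2, 0.5]
width: 0.0847
grip_force: 0.0
```

Emit:
servo_tool([
  [[0, 0, 0, 0], [0, 0, 0, 0], [0, 0, 0, 0], [0, 0, 0, 0], [0, 0, 0, 0]],
], jaw=30)

```text
clock: 16.85
position: [0.5942, 0.227, 0.0173]
tcp_rot: [[0.002, 1.0, 0.002], [1.0, -0.002, 0.001], [0.001, 0.002, -1.0]]
wrist_force: [-0.3, -1.1, 6.3]
width: 0.0461
grip_force: 61.0
```

Emit:
servo_tool([
  [[0, 0, 0, 0], [0, 0, 0, 0], [0, 0, 0, -0.1745], [0, 0, 0, -0.1745], [0, 0, 0, -0.1745], [0, 0, 0, -0.1745], [0, 0, 0, -0.1745], [0, 0, 0, -0.1745], [0, 0, 0, -0.1745], [0, 0, 0, -0.1745], [0, 0, 0, -0.1745], [0, 0, 0, 0]],
], jaw=85)

```text
clock: 18.35
position: [0.593, 0.2267, 0.0155]
tcp_rot: [[-1.0, 0.004, -0.0], [0.004, 1.0, -0.0], [0.0, -0.0, -1.0]]
wrist_force: [-0.3, -0.2, 0.1]
width: 0.0848
grip_force: 0.0
```

Emit:
servo_tool([
  [[0, 0, 0, 0], [0, 0, 0, 0], [0, 0, 0, 0], [0, 0, 0, 0], [0, 0, 0, 0]],
], jaw=30)

```text
clock: 18.98
position: [0.5934, 0.2269, 0.016]
tcp_rot: [[-1.0, 0.003, 0.001], [0.003, 1.0, 0.0], [-0.001, 0.0, -1.0]]
wrist_force: [-0.4, -0.3, 5.3]
width: 0.047
grip_force: 61.6
```

Emit:
servo_tool([
  [[0, 0, -20, 0], [0, 0, -40, 0], [0, 0, -40, 0], [0, 0, -20, 0], [3.2, -37.6, 0, 0], [3.2, -37.6, 0, 0], [3.3, -37.6, 0, 0], [3.3, -37.6, 0, 0], [3.2, -37.6, 0, 0], [3.3, -37.6, 0, 0], [3.2, -37.6, 0, 0], [0, 0, 0, 0], [0, 0, 10, 0], [0, 0, 5, 0], [0, 0, 5, 0], [0, 0, 3, 0], [0, 0, 0, 0]],
])

```text
clock: 21.1
position: [0.5695, -0.036, 0.1123]
tcp_rot: [[-1.0, 0.002, -0.001], [0.002, 1.0, 0.0], [0.001, 0.0, -1.0]]
wrist_force: [0.0, 0.6, -0.8]
width: 0.0467
grip_force: 61.9
```

In the rim without contact. Lowering it home (expected stop at about 0.067).

Emit:
servo_tool([
  [[0, 0, 8, 0], [0, 0, 10, 0], [0, 0, 10, 0], [0, 0, 8, 0], [0, 0, 4, 0], [0, 0, 3, 0], [0, 0, 2, 0], [0, 0, 1.5, 0], [0, 0, 0, 0], [0, 0, 0, 0]],
])

```text
clock: 22.35
position: [0.5702, -0.0364, 0.067]
tcp_rot: [[-1.0, 0.003, 0.001], [0.003, 1.0, -0.0], [-0.001, -0.0, -1.0]]
wrist_force: [-1.8, 0.5, 6.0]
width: 0.0469
grip_force: 62.4
```

Emit:
servo_tool([
  [[0, 0, 0, 0], [0, 0, 0, 0], [0, 0, 0, 0], [0, 0, -20, 0], [0, 0, -40, 0], [24.5, -34.6, 0, 0], [24.5, -34.6, 0, 0], [24.5, -34.6, 0, 0], [24.5, -34.6, 0, 0], [24.5, -34.6, 0, 0], [24.5, -34.6, 0, 0], [0, 0, 0, 0], [0, 0, 30, 0], [0, 0, 30, 0], [0, 0, 22, 0], [0, 0, 0, 0]],
], jaw=85)

```text
clock: 24.35
position: [0.4214, -0.2423, 0.0428]
tcp_rot: [[-1.0, 0.002, -0.003], [0.002, 1.0, 0.002], [0.003, 0.002, -1.0]]
wrist_force: [-0.3, 0.1, -0.4]
width: 0.0849
grip_force: 0.0
```

Emit:
servo_tool([
  [[0, 0, 0, 0], [0, 0, 0, 0], [0, 0, 0, 0], [0, 0, 0, 0], [0, 0, 0, 0], [0, 0, 0, 0]],
], jaw=20)

```text
clock: 25.1
position: [0.423, -0.2442, 0.0452]
tcp_rot: [[-1.0, 0.003, 0.002], [0.003, 1.0, -0.001], [-0.002, -0.001, -1.0]]
wrist_force: [-0.8, -0.2, 5.3]
width: 0.0337
grip_force: 59.4
```

Emit:
servo_tool([
  [[0, 0, 0, 0], [0, 0, 0, 0], [0, 0, 0, 0.1745], [0, 0, 0, 0.1745], [0, 0, 0, 0.1745], [0, 0, 0, 0.1745], [0, 0, 0, 0.1745], [0, 0, 0, 0.1745], [0, 0, 0, 0.1745], [0, 0, 0, 0.1745], [0, 0, 0, 0.1745], [0, 0, 0, 0]],
], jaw=85)

```text
clock: 26.6
position: [0.422, -0.2435, 0.0441]
tcp_rot: [[0.001, 1.0, -0.0], [1.0, -0.001, 0.0], [0.0, -0.0, -1.0]]
wrist_force: [-0.0, 0.2, -0.4]
width: 0.0853
grip_force: 0.0
```

Emit:
servo_tool([
  [[0, 0, 0, 0], [0, 0, 0, 0], [0, 0, 0, 0], [0, 0, 0, 0], [0, 0, 0, 0], [0, 0, 0, 0]],
], jaw=20)

```text
clock: 27.35
position: [0.4223, -0.2437, 0.0444]
tcp_rot: [[0.002, 1.0, 0.0], [1.0, -0.002, -0.0], [-0.0, 0.0, -1.0]]
wrist_force: [0.1, -0.0, 6.5]
width: 0.0336
grip_force: 59.7
```

Emit:
servo_tool([
  [[0, 0, -20, 0], [0, 0, -45, 0], [0, 0, -45, 0], [0, 0, -45, 0], [34.5, 24.6, 0, 0], [34.5, 24.6, 0, 0], [34.5, 24.6, 0, 0], [34.5, 24.6, 0, 0], [34.5, 24.6, 0, 0], [34.6, 24.6, 0, 0], [0, 0, 0, 0], [0, 0, 0, 0], [0, 0, 12, 0], [0, 0, 7, 0], [0, 0, 4, 0], [0, 0, 3, 0], [0, 0, 0, 0]],
])

```text
clock: 29.48
position: [0.5706, -0.0372, 0.1739]
tcp_rot: [[0.003, 1.0, 0.001], [1.0, -0.003, -0.0], [-0.0, 0.001, -1.0]]
wrist_force: [-1.2, -0.8, 3.9]
width: 0.0336
grip_force: 60.5
```

Emit:
servo_tool([
  [[0, 0, 2, 0], [0, 0, 2, 0], [0, 0, 0, 0]],
])

```text
clock: 29.85
position: [0.5726, -0.0375, 0.1722]
tcp_rot: [[0.002, 1.0, 0.006], [1.0, -0.002, -0.001], [-0.001, 0.006, -1.0]]
wrist_force: [-0.9, 0.4, 16.8]
width: 0.0337
grip_force: 58.1
```

It is touching the middle can's rim at 17 N. I'll back up, step aside and look.

Emit:
servo_tool([
  [[0, 0, -14, 0], [0, 0, -20, 0], [-40, 0, 0, 0], [-50, 0, 0, 0], [-50, 0, 0, 0], [0, 0, 0, 0]],
])

```text
clock: 30.6
position: [0.5698, -0.1799, 0.2033]
tcp_rot: [[0.006, 1.0, 0.0], [1.0, -0.006, -0.001], [-0.001, 0.0, -1.0]]
wrist_force: [-0.5, 0.1, -1.6]
width: 0.0334
grip_force: 59.9
```

Run:
```python
from plant import sensors,get_image
from h import *
import cv2
t=[];a=np.linspace(0,2*np.pi,60)
for n in("top","scene"):
    d=get_image(n)["image"][:,:,::-1]; cv2.imwrite(f"pics/{n}4.png",d)
    c=proj(n,[.5697,-.0364,.1]); x,y=(c-[33,37.5]).astype(int)
    T=cv2.resize(d[y:y+75,x:x+66],None,fx=6,fy=8/1.0*.75,interpolation=cv2.INTER_CUBIC)
    T=(255*(T/255.)**.7).astype(np.uint8)
    for r,z,col in((.03,.102,(0,0,255)),(.024,.134,(0,255,0))):
        p=np.array([proj(n,[.5697+r*np.cos(k),-.0364+r*np.sin(k),z]) for k in a]); cv2.polylines(T,[((p-[x,y]+.5)*6).astype(int)],True,col,1)
    t.append(T); print(n,x,y)
cv2.imwrite("pics/p4.png",np.hstack(t)); s=sensors.observe();print(s["position"],s["wrist_force"])
```

```text
top 313 183
scene 271 196
[ 0.56959283 -0.17705745  0.20308504] [-0.29132334 -0.11379341 -0.82578408]
```

View pics/p4.png

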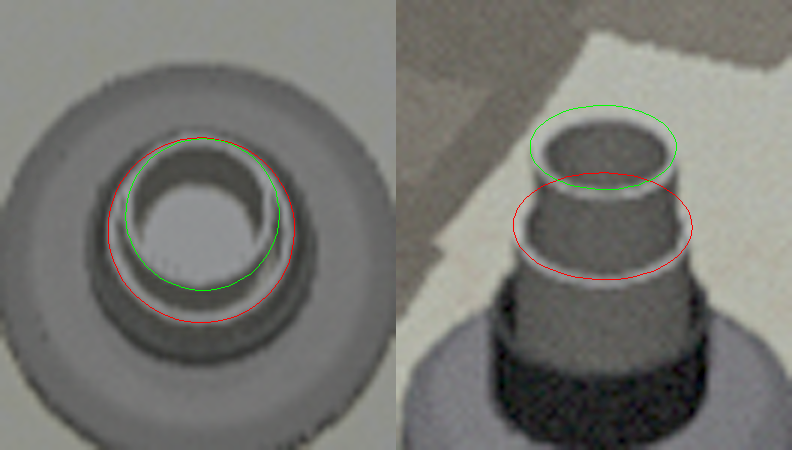

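Top view: the middle can's opening is at (198,213), against (203,214) expected, so it sits about 1.5 mm toward +y, upright and home. Next I'll check the held can's underside the same way.

Run:
```python
from h import *
import cv2
d=cv2.imread("pics/scene4.png"); a=np.linspace(0,2*np.pi,60)
P=[.5696,-.1771]; c=proj("scene",[*P,.19]); x,y=(c-[50,37]).astype(int)
T=cv2.resize(d[y:y+75,x:x+100],None,fx=8,fy=8,interpolation=cv2.INTER_CUBIC); T=(255*(T/255.)**.6).astype(np.uint8)
for z in(.159,.21):
    p=np.array([proj("scene",[P[0]+.018*np.cos(k),P[1]+.018*np.sin(k),z]) for k in a]); cv2.polylines(T,[((p-[x,y]+.5)*8).astype(int)],True,(0,0,255),1)
cv2.imwrite("pics/p5.png",T)
```

```text
(no output)
```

View pics/p5.png

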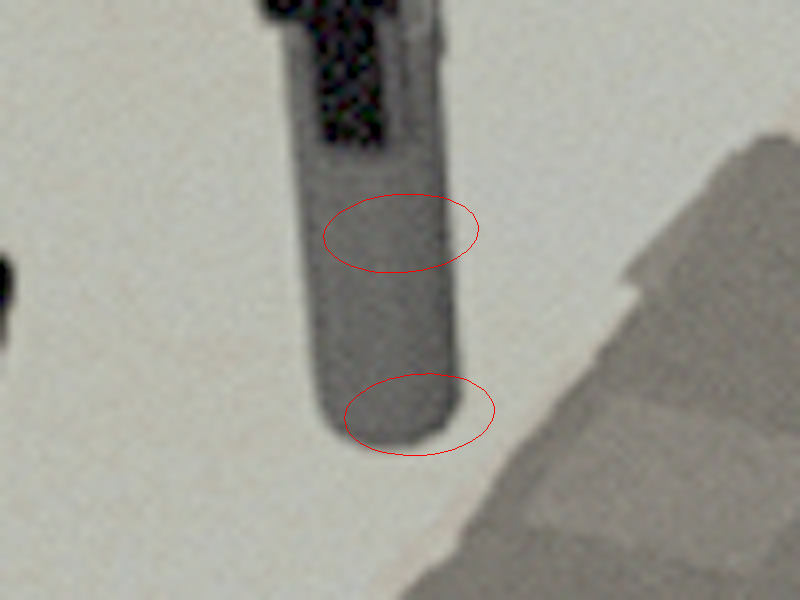

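The held can shows left of its predicted place, perhaps partly because the arm was still settling. I'll measure again numerically at rest, against the nested middle can.

```bash
cat > m.py <<'E'
from plant import sensors,get_image
from h import *
import cv2
from scipy.optimize import brentq
def edges(g,row,c0):
    r=cv2.GaussianBlur(g,(3,3),0)[row].astype(float); bg=lambda s:None
    out=[]
    for s in(-1,1):
        w=r[int(c0):int(c0)+s*20:s]; d=np.diff(w); k=int(np.argmax(d)); 
        kk=np.arange(max(k-2,0),min(k+3,len(d))); wt=np.clip(d[kk],0,None); out.append(int(c0)+s*((kk*wt).sum()/wt.sum()+.5))
    return out
def run():
    s=sensors.observe(); p=s["position"]; print(p.round(4))
    for _ in range(1): d=get_image("scene")["image"][:,:,::-1]
    cv2.imwrite("pics/scene5.png",d); g=cv2.cvtColor(d,cv2.COLOR_BGR2GRAY)
    for nm,P,zs in(("S",p,(.17,.18,.19,.2)),("M",[.5697,-.0364],(.11,.115,.12)),("L",[.5697,-.0364],(.08,.085,.09))):
        for z in zs:
            c=proj("scene",[P[0]+{"S":.018,"M":.024,"L":.03}[nm],P[1],z]); c2=proj("scene",[P[0],P[1],z])
            # axis column at the same row
            z2=brentq(lambda q:proj("scene",[P[0],P[1],q])[1]-round(c[1]),-.1,.4); ca=proj("scene",[P[0],P[1],z2])[0]
            e=edges(g,int(round(c[1])),ca); print(nm,z,np.round(e,1),"dcol",round(np.mean(e)-ca,2))
run()
E
python3 m.py
```

```text
[ 0.5696 -0.1771  0.2031]
S 0.17 [221.8 237.7] dcol -3.34
S 0.18 [220.1 238.9] dcol -3.05
S 0.19 [219.8 238.6] dcol -2.92
S 0.2 [219.3 238.4] dcol -2.81
M 0.11 [293.4 316.9] dcol 0.24
M 0.115 [292.  318.2] dcol 0.1
M 0.12 [291.9 318.2] dcol 0.07
L 0.08 [286.2 322.3] dcol -0.6
L 0.085 [286.7 321.9] dcol -0.52
L 0.09 [286.7 322.1] dcol -0.45
```

Emit:
servo_tool([
  [[40, 0, 0, 0], [50, 0, 0, 0], [50, 0, 0, 0], [0, 0, 0, 0], [0, 0, 0, 0], [0, 0, 0, 0]],
])

```text
clock: 31.5
position: [0.5702, -0.0372, 0.2032]
tcp_rot: [[0.003, 1.0, 0.0], [1.0, -0.003, -0.0], [-0.0, 0.0, -1.0]]
wrist_force: [-1.1, 0.8, -1.3]
width: 0.0335
grip_force: 59.9
```

```bash
python3 m.py
python3 - <<'E'
from h import *
import cv2
g=cv2.cvtColor(cv2.imread("pics/scene5.png"),cv2.COLOR_BGR2GRAY)
for z in(.159,.134):
    for r in(.018,.024): print(z,r,proj("scene",[.5697+r,-.0364,z]).round(1),proj("scene",[.5697-r,-.0364,z]).round(1))
for r in range(168,240,2): print(r," ".join("%3d"%v for v in g[r,286:326:2]))
E
```

```text
[ 0.5702 -0.0372  0.2032]
S 0.17 [293.7 310.5] dcol -2.61
S 0.18 [292.5 311.8] dcol -2.62
S 0.19 [292.6 311.7] dcol -2.6
S 0.2 [292.7 311.9] dcol -2.47
M 0.11 [293.2 316.9] dcol 0.1
M 0.115 [292.1 318.1] dcol 0.1
M 0.12 [291.9 321.9] dcol 1.89
L 0.08 [286.4 322.3] dcol -0.51
L 0.085 [286.6 322.2] dcol -0.44
L 0.09 [286.6 322.3] dcol -0.42
0.159 0.018 [304.5 214.6] [305.7 204.3]
0.159 0.024 [304.3 216.4] [305.9 202.6]
0.134 0.018 [304.5 225.3] [305.7 214.8]
0.134 0.024 [304.3 227.1] [305.8 213.1]
168 149 149 147 153  70  53  46  21   1   7   9  30  42  44 102  89 108 126  84  80
170 148 151 151 154  68  54  56  26   0   2   7  32  40  44 139 145 142 133 121 145
172 137 121 128 125  64  53  55  21   6  13   3  25  43  44 141 141 145 143 144 139
174  96  84  87  87  52  59  55  20   6   2   5  29  40  42 109 115 114 121 121 119
176  81  90  87  85  58  52  51  29  17  20  15  31  44  36  72  65  67  67  65  66
178  82  83  86  80  55  59  55  46  51  51  51  42  52  42  70  76  74  73  70  73
180  76  86  84  85  55  55  59  55  55  58  57  54  49  46  70  70  77  66  73  64
182  83  85
[... 1724 characters left out ...]
  51  55  70  82  81  85  82
224  80  77  70  68  56  66  47  53  58  61  59  57  61  47  54  77  76  86  81  81
226  77  68  68  73  52  68  74  56  57  55  56  59  54  70  77  49  65  84  77  96
228  81  74  72  74  49  56  55  63  69  70  67  67  73  60  55  43  63  68  74 127
230  80  73  71  76  49  56  52  57  60  58  62  62  56  59  54  53  65  74  73 136
232  72  69  74  61  40  55  49  56  56  60  60  55  58  55  52  49  73  74 126 134
234  70  72  75  59  44  49  58  60  57  56  63  60  59  56  50  49  50  72  70 107
236  75  67  64  67  39  51  57  54  63  65  60  58  57  55  53  49  70  67  71  65
238  72  73  57  72  64  51  54  52  57  56  56  57  61  51  50  58  66  61  73  65
```

The held can hangs about 5 mm toward -y in the pads, so it caught the rim. I'll shift it +5 mm in y (tool x) and lower gently.

Emit:
servo_tool([
  [[5, 0, 0, 0], [0, 0, 10, 0], [0, 0, 8, 0], [0, 0, 6, 0], [0, 0, 5, 0], [0, 0, 4, 0], [0, 0, 0, 0], [0, 0, 0, 0]],
])

```text
clock: 32.55
position: [0.5704, -0.0318, 0.1703]
tcp_rot: [[0.002, 1.0, 0.0], [1.0, -0.002, 0.0], [0.0, 0.0, -1.0]]
wrist_force: [-0.4, 0.6, -0.3]
width: 0.0335
grip_force: 59.9
```

Emit:
servo_tool([
  [[0, 0, 3, 0], [0, 0, 3, 0], [0, 0, 3, 0], [0, 0, 0, 0]],
])

```text
clock: 33.05
position: [0.57, -0.0318, 0.1607]
tcp_rot: [[0.002, 1.0, -0.001], [1.0, -0.002, 0.0], [0.0, -0.001, -1.0]]
wrist_force: [0.4, 0.0, -1.2]
width: 0.0332
grip_force: 59.9
```

Emit:
servo_tool([
  [[0, 0, 6, 0], [0, 0, 8, 0], [0, 0, 10, 0], [0, 0, 10, 0], [0, 0, 8, 0], [0, 0, 6, 0], [0, 0, 4, 0], [0, 0, 2, 0], [0, 0, 0, 0]],
])

```text
clock: 34.17
position: [0.5702, -0.0319, 0.1071]
tcp_rot: [[0.003, 1.0, -0.0], [1.0, -0.003, -0.0], [-0.0, -0.0, -1.0]]
wrist_force: [-0.0, 0.5, -1.3]
width: 0.0334
grip_force: 59.9
```

Emit:
servo_tool([
  [[0, 0, 2, 0], [0, 0, 2, 0], [0, 0, 2, 0], [0, 0, 2, 0], [0, 0, 0, 0]],
])

```text
clock: 34.8
position: [0.5703, -0.0319, 0.0993]
tcp_rot: [[0.003, 1.0, 0.0], [1.0, -0.003, -0.0], [-0.0, 0.0, -1.0]]
wrist_force: [-0.7, 0.7, 1.4]
width: 0.0337
grip_force: 60.2
```

Emit:
servo_tool([
  [[0, 0, 1, 0], [0, 0, 0.7, 0], [0, 0, 0, 0], [0, 0, 0, 0]],
])

```text
clock: 35.3
position: [0.5706, -0.032, 0.0992]
tcp_rot: [[0.002, 1.0, 0.001], [1.0, -0.002, -0.0], [-0.0, 0.001, -1.0]]
wrist_force: [-4.7, -0.6, 16.6]
width: 0.0332
grip_force: 62.0
```

It stopped firmly at 0.0992, against 0.099 expected. Releasing, rising and backing off for a last check.

Emit:
servo_tool([
  [[0, 0, -1.7, 0], [0, 0, 0, 0], [0, 0, 0, 0], [0, 0, 0, 0], [0, 0, -15, 0], [0, 0, -30, 0], [0, 0, -40, 0], [-50, 0, -10, 0], [-50, 0, 0, 0], [-50, 0, 0, 0], [0, 0, 0, 0], [0, 0, 0, 0]],
], jaw=85)

```text
clock: 36.8
position: [0.5698, -0.1815, 0.1946]
tcp_rot: [[0.003, 1.0, 0.0], [1.0, -0.003, 0.0], [0.0, 0.0, -1.0]]
wrist_force: [-0.2, 0.0, -0.0]
width: 0.0848
grip_force: 0.0
```

Run:
```python
from plant import sensors,get_image
from h import *
import cv2
t=[];a=np.linspace(0,2*np.pi,60)
for n in("top","scene"):
    d=get_image(n)["image"][:,:,::-1]; c=proj(n,[.5697,-.0364,.11]); x,y=(c-[33,50]).astype(int)
    T=cv2.resize(d[y:y+100,x:x+66],None,fx=6,fy=6,interpolation=cv2.INTER_CUBIC); T=(255*(T/255.)**.7).astype(np.uint8)
    for r,z,col in((.03,.102,(0,0,255)),(.024,.134,(0,255,0)),(.018,.165,(255,0,0))):
        p=np.array([proj(n,[.5697+r*np.cos(k),-.0364+r*np.sin(k),z]) for k in a]); cv2.polylines(T,[((p-[x,y]+.5)*6).astype(int)],True,col,1)
    t.append(T)
cv2.imwrite("pics/p6.png",np.hstack(t)); s=sensors.observe();print(s["position"],s["wrist_force"],s["clock"])
```

```text
[ 0.56982512 -0.18068798  0.19439905] [-0.15074259  1.15728434 -0.4056872 ] 36.9
```

View pics/p6.png

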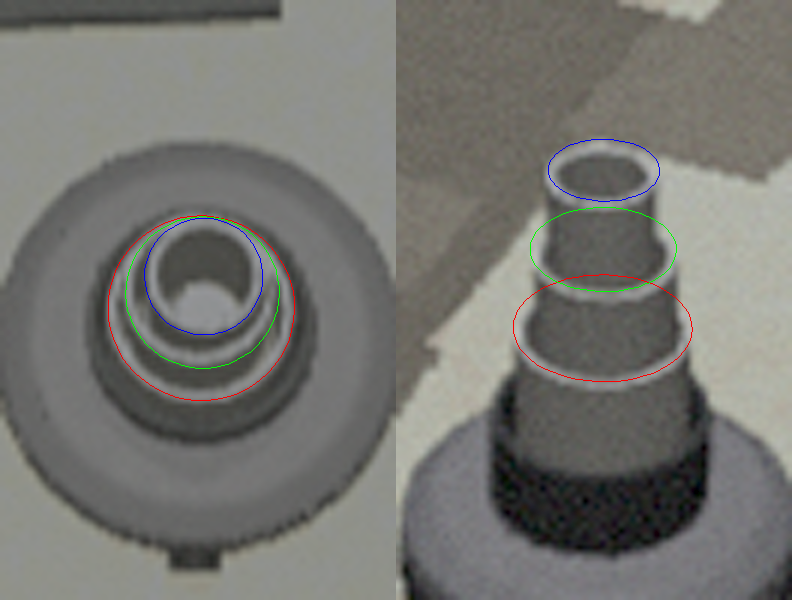

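All three rims, centred near (202,308), (202,292) and (204,277) in the top half, coincide with the home predictions in both views. The cans are nested, upright and untouched, so I'm handing in.

```bash
python3 -c "
from plant import close_job
print(close_job())"
```

```text
the job is handed in; nothing more can be done
None
```

The three cans are nested upright and home in the pot with the drive bar in a slot under the large can, and I handed the job in at about 37 s; the last camera check matched the home positions in both views, but the hand-in returned no verdict.

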